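# Fill the vial carrier and lift it level

## Robot

A 6-joint arm with a two-finger parallel gripper is mounted at the origin on a cart in front of the work surface, level with it; the furniture and walls round the work are solid. World frame = base frame: x ahead of the robot, y to its left, z up, the work surface at z = 0. Lengths are in m, angles in rad, forces in N, time in s.
With the tool pointing down it reaches from about 0.25 to 0.725 m from the base axis. Payload 4 kg.
Tool frame: the origin (TCP) lies midway between the tips of the shut fingers; the grasp point (between the pads) lies 19 mm behind it; z points along the fingers, y is the line along which they close (so a half turn about z gives the same grasp; the last joint's range is limited). The gripper opens to 85 mm and grips with 20 to 120 N. Pads are 22 mm wide; open, the fingers measure 114 mm over their backs; the gripper's body (76 mm by 85 mm) begins 54 mm behind the grasp point. The pads swing forward as they close: fully open they stand 13 mm farther back than shut.
Start: joints at [0, 0.241, 0.005, 1.335, 0, 1.571], TCP at [0.5, -0, 0.204] pointing down, gripper open.
Joint ranges: [-2.72, 2.72], [-1.05, 1.87], [-1.09, 1.28], [-1.99, 2.15], [-1.42, 1.44], [-3.14, 3.14]. Speed limits (rad/s): [2.79, 2.79, 3.14, 3.14, 3.14, 3.14].

## Interface

Orientations are given as a 3x3 rotation matrix whose columns are the frame's x, y, z axes.
In Python, from workcell import goto, move_l, goto_joints, move_gripper, hold, ik, sense, capture, calibration, Unreachable, finish_job gives the robot as it stands. Calls block until the motion is done:
- goto(position, orientation): joint-space move of the TCP to a pose.
- move_l(position, ori=None, max_speed=0.15): straight line of the TCP; ori=None keeps the orientation; max_speed is the mean speed in m/s.
- goto_joints(angles): joint-space move.
- move_gripper(opening): finger opening in m; the grip force is fixed at half the most; returns when the fingers have stopped.
- hold(seconds).
- ik(position, orientation): joint angles nearest the present ones, or None.
- sense(): the state.
- capture(name): name is "scene" or "side" or "wrist"; returns the picture (480x640x3 uint8, red, green, blue); there is no depth.
- calibration(name): a dict with "K" (3x3 intrinsics, pixels), "rvec" (rotation vector, rad) and "tvec" (3), from world to camera coordinates, as OpenCV has them; the wrist camera has in their place "mount" (4x4, takes a point from camera to tool coordinates, whose origin is the TCP and whose axes are the flange's). Camera axes: x right, y down, z forward; pixel columns grow to the right and rows downward; lengths in m; the calibration is good to about 2 mm. A picture is of the moment at which its call begins: read the wrist's pose just before it. calibration takes no time and is no camera call.
A pose or a line that the arm cannot do raises Unreachable and nothing moves.
- finish_job(): hands the job in; it is judged then, once.
The state is a dict: "clock": time; "joints": joint angles; "qd": joint speeds; "joint_efforts": joint torques, N m; "ee_pos": TCP position; "ee_rot": TCP orientation; "contact_force": force on the tool from outside, world axes, zero at the start; "torque": the same for the moment, N m; "gripper_width": finger opening in m; "gripper_force": force on a finger pad.
Only numpy, scipy, OpenCV 4.12 (cv2) and the standard library are available. Lean on these libraries where they do the work, as an engineer would, in place of code of your own. Each camera call takes 0.05 s, during which the arm holds its last target. There are 200 camera calls.

## Task

Put the three loose vials into the three empty wells of the grey carrier, one upright in each well and fully down. Then lift the full carrier by its handle until its underside is about 12 cm above the worktop, and finish while still holding it there, level and still, with all four vials in it. Leave the other things on the bench where they are.

Things in the scene. Friction and masses are not known exactly. Their poses are not given: they have to be found in the camera images.
- carrier: loose vial carrier, 0.3 to 0.55 kg empty: a grey plastic block 138 (its x) x 154 (its y) mm, flat top 34 mm above its underside, with four round wells at its corners and a raised metal carrying handle across the middle. Origin: centre of the underside; z up. It may stand at any yaw, in the left half of the worktop.
- handle (a point): middle of the carrier's handle bar, 88 mm above the carrier's underside. The bar runs along the carrier's x: 90 mm long, 14 mm thick (along the carrier's y), 18 mm tall (79 to 97 mm above the underside), flat-sided, on two 10 mm posts 72 mm apart; the space below the bar between the posts is open. With all four wells filled the carrier balances here. Axes as the carrier's.
- well_1 (a point): centre of the floor of a well, at x, y = +42, +50 mm from the carrier's centre: round, 35 mm wide, 20 mm deep, floor 14 mm above the carrier's underside. Axes as the carrier's.
- well_2 (a point): centre of the floor of a well, at x, y = +42, -50 mm from the carrier's centre: round, 35 mm wide, 20 mm deep, floor 14 mm above the carrier's underside. Axes as the carrier's.
- well_3 (a point): centre of the floor of a well, at x, y = -42, -50 mm from the carrier's centre: round, 35 mm wide, 20 mm deep, floor 14 mm above the carrier's underside. Axes as the carrier's.
- well_4 (a point): centre of the floor of a well, at x, y = -42, +50 mm from the carrier's centre: round, 35 mm wide, 20 mm deep, floor 14 mm above the carrier's underside. Axes as the carrier's.
- vial_a: plain round screw vial with a dark cap, 30 mm wide, 58 mm tall (the cap is the top 15 mm or so; the top 6 mm is nothing to grip), 22 g, standing loose on the worktop to the right of the carrier. Origin: centre of its underside; z up.
- vial_b: plain round screw vial with a white cap, 30 mm wide, 58 mm tall (the cap is the top 15 mm or so; the top 6 mm is nothing to grip), 22 g, standing loose on the worktop to the right of the carrier. Origin: centre of its underside; z up.
- vial_c: plain round screw vial with a red cap, 30 mm wide, 58 mm tall (the cap is the top 15 mm or so; the top 6 mm is nothing to grip), 22 g, standing loose on the worktop to the right of the carrier. Origin: centre of its underside; z up.
- vial_d: a fourth vial with a dark cap, of the same size, that already stands in one of the wells (always well_1). Origin: centre of its underside; z up.
- iodine_flask_1: conical glass flask with a stopper, 91 mm wide, 151 mm tall; a bystander, to be left where it is. Origin: centre of its underside.
- iodine_flask_3: conical glass flask with a stopper, 91 mm wide, 151 mm tall; a bystander, to be left where it is. Origin: centre of its underside.
- salt_jar: wide screw-cap jar, 64 mm wide, 75 mm tall, at the back left (a petri dish, a beaker and tweezers, not listed, stay along the near edge, x below 0.4 m); a bystander, to be left where it is. Origin: centre of its underside.
- bung_1: black rubber bung, 32 mm wide, 26 mm tall; a bystander, to be left where it is. Origin: centre of its underside.
- glass_stopper_1: ground glass stopper, 30 mm wide, 32 mm tall, near the right edge (farther right, beyond x = 0.39 m, a tall drying rack stands: nearest post at x 0.41, y -0.54 m, 0.8 m tall; keep the arm clear of it); a bystander, to be left where it is. Origin: centre of its underside.
There are look-alikes about, which are no part of the job. What is shaped like the vial_a but orange is not meant.

How it is judged:
On the way:
1. all four vials stand in wells of the carrier, let go, the carrier still on the worktop (z of vial_a in the frame of carrier between 0.01 and 0.022 m and angle between each of vial_a, vial_b, vial_c, vial_d's own z axis and vertical below 0.2 rad and (horizontal distance between vial_a and well_1 below 0.008 m or horizontal distance between vial_a and well_2 below 0.008 m or horizontal distance between vial_a and well_3 below 0.008 m or horizontal distance between vial_a and well_4 below 0.008 m) and z of vial_b in the frame of carrier between 0.01 and 0.022 m and (horizontal distance between vial_b and well_1 below 0.008 m or horizontal distance between vial_b and well_2 below 0.008 m or horizontal distance between vial_b and well_3 below 0.008 m or horizontal distance between vial_b and well_4 below 0.008 m) and z of vial_c in the frame of carrier between 0.01 and 0.022 m and (horizontal distance between vial_c and well_1 below 0.008 m or horizontal distance between vial_c and well_2 below 0.008 m or horizontal distance between vial_c and well_3 below 0.008 m or horizontal distance between vial_c and well_4 below 0.008 m) and z of vial_d in the frame of carrier between 0.01 and 0.022 m and (horizontal distance between vial_d and well_1 below 0.008 m or horizontal distance between vial_d and well_2 below 0.008 m or horizontal distance between vial_d and well_3 below 0.008 m or horizontal distance between vial_d and well_4 below 0.008 m) and contact force between each of vial_a, vial_b, vial_c, vial_d and the fingers below 0.3 N and height (world z) of carrier below 0.012 m), for 0.2 s.
At the end, for the whole second after the job is handed in: Fingers grip the carrier (over 1 N), underside 80 to 170 mm above the worktop, tilt under 0.12 rad, at rest (0.03 m/s, 0.2 rad/s), touching no bystander; all four vials stand on well floors (within 8 mm of centre, undersides 10 to 22 mm above the carrier's, 0.2 rad of upright) (z of vial_a in the frame of carrier between 0.01 and 0.022 m and angle between each of vial_a, vial_b, vial_c, vial_d's own z axis and vertical below 0.2 rad and (horizontal distance between vial_a and well_1 below 0.008 m or horizontal distance between vial_a and well_2 below 0.008 m or horizontal distance between vial_a and well_3 below 0.008 m or horizontal distance between vial_a and well_4 below 0.008 m) and z of vial_b in the frame of carrier between 0.01 and 0.022 m and (horizontal distance between vial_b and well_1 below 0.008 m or horizontal distance between vial_b and well_2 below 0.008 m or horizontal distance between vial_b and well_3 below 0.008 m or horizontal distance between vial_b and well_4 below 0.008 m) and z of vial_c in the frame of carrier between 0.01 and 0.022 m and (horizontal distance between vial_c and well_1 below 0.008 m or horizontal distance between vial_c and well_2 below 0.008 m or horizontal distance between vial_c and well_3 below 0.008 m or horizontal distance between vial_c and well_4 below 0.008 m) and z of vial_d in the frame of carrier between 0.01 and 0.022 m and (horizontal distance between vial_d and well_1 below 0.008 m or horizontal distance between vial_d and well_2 below 0.008 m or horizontal distance between vial_d and well_3 below 0.008 m or horizontal distance between vial_d and well_4 below 0.008 m) and height (world z) of carrier between 0.08 and 0.17 m and angle between carrier's own z axis and vertical below 0.12 rad and linear speed of carrier below 0.03 m/s and angular speed of carrier below 0.2 rad/s and contact force between carrier and the fingers above 1 N and contact force between carrier and iodine_flask_1 below 0.2 N and contact force between carrier and iodine_flask_3 below 0.2 N and contact force between carrier and salt_jar below 0.2 N and contact force between carrier and bung_1 below 0.2 N and contact force between carrier and glass_stopper_1 below 0.2 N); the arm keeps its last pose, push and grip.
It fails at once if the carrier is tipped by more than 0.35 rad (angle between carrier's own z axis and vertical above 0.35 rad).
It fails at once if a bystander is moved by more than 30 mm (distance of any of iodine_flask_1, iodine_flask_3, salt_jar, bung_1, glass_stopper_1 from where it was at the start of the episode above 0.03 m).
It also fails if it takes over 72 s, if anything falls off the work surface, if the arm or the gripper's body presses on something with over 40 N, if the wrist force passes 120 N, or if a joint passes its speed limit or range.

## Working session

There is one attempt and no reset: what is moved stays moved. The work goes in short steps, each a Python script; the robot and the scene stay as the last script left them, time stands still between calls to the robot, and variables do not carry over. Pictures are saved under pics/ and viewed, at most 10 in all, crops included, and the job is handed in when it is done.

```bash
ls; mkdir -p pics; python3 - <<'E'
from workcell import *
import cv2
for n in ("scene","side"):
    cv2.imwrite(f"pics/{n}0.png",capture(n)[:,:,::-1]); print(calibration(n))
print(calibration("wrist")); s=sense(); print(s["clock"],s["ee_pos"],s["ee_rot"],s["gripper_width"])
E
```

```text
pics
{'K': array([[538.02078498,   0.        , 317.80515686],
       [  0.        , 538.02078498, 242.98147642],
       [  0.        ,   0.        ,   1.        ]]), 'rvec': array([ 1.79106436, -1.06112197,  0.65532768]), 'tvec': array([-0.33919481,  0.26567391,  0.68713998])}
{'K': array([[489.97789663,   0.        , 318.49064462],
       [  0.        , 489.97789663, 242.39435355],
       [  0.        ,   0.        ,   1.        ]]), 'rvec': array([ 0.61644222, -2.45875833,  1.43489859]), 'tvec': array([0.49166233, 0.21384693, 0.72481371])}
{'K': array([[425.60484299,   0.        , 321.73843436],
       [  0.        , 425.60484299, 240.48741392],
       [  0.        ,   0.        ,   1.        ]]), 'mount': array([[-7.69552380e-04, -9.44348657e-01, -3.28945318e-01,
         8.47565417e-02],
       [ 9.99999693e-01, -7.74225060e-04, -1.16778524e-04,
         6.38156580e-04],
       [-1.44398066e-04, -3.28945307e-01,  9.44348963e-01,
        -1.69700473e-01],
       [ 0.00000000e+00,  0.00000000e+00,  0.00000000e+00,
         1.00000000e+00]])}
0.1 [4.99372389e-01 7.79522906e-06 2.02804164e-01] [[-4.68934217e-05  9.99998211e-01 -1.89115857e-03]
 [ 9.99999999e-01  4.69347846e-05  2.18273478e-05]
 [ 2.19160699e-05 -1.89115754e-03 -9.99998212e-01]] 0.08565461959974768
```

View pics/scene0.png

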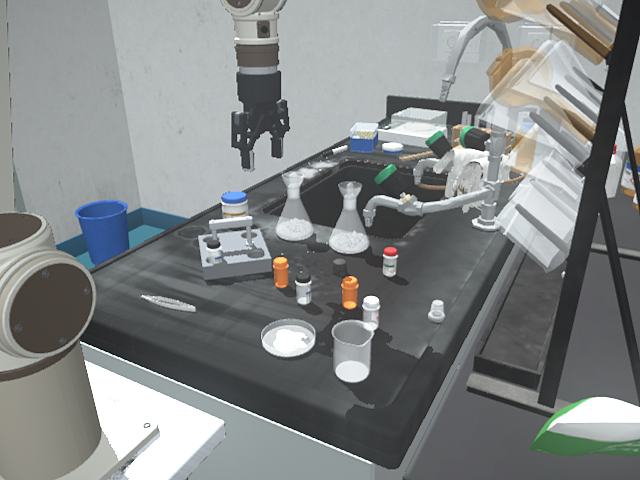

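View pics/side0.png

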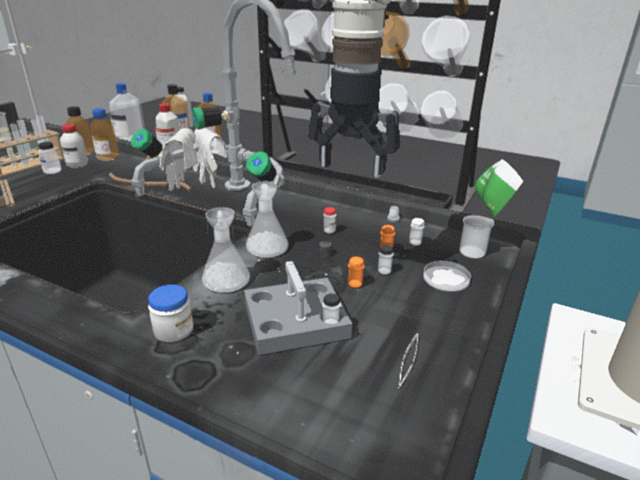

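The scene view shows vial a (dark cap) at (304,272), b (white) at (371,300), c (red) at (390,251), with orange decoys at (281,258) and (350,283). The side view shows the carrier with vial d at (332,299) and the handle bar from (290,268) to (301,300). I'll locate these roughly from both views.

```bash
cat > h.py <<'E'
import numpy as np, cv2
from workcell import *
def cam(n):
    c=calibration(n)
    if n=="wrist":
        s=sense(); T=np.eye(4); T[:3,:3]=s["ee_rot"]; T[:3,3]=s["ee_pos"]
        W=T@c["mount"]; return c["K"],W[:3,:3],W[:3,3]
    R=cv2.Rodrigues(np.array(c["rvec"]))[0]; return c["K"],R.T,-R.T@c["tvec"]
def at_z(cm,uv,z):
    K,R,o=cm; d=R@np.linalg.inv(K)@np.array([*uv,1.]); return (o+d*(z-o[2])/d[2])
def proj(cm,p):
    K,R,o=cm; q=K@(R.T@(np.asarray(p)-o)); return q[:2]/q[2]
def down(yaw):  # tool y axis (closing line) at angle yaw in the world
    y=np.array([np.cos(yaw),np.sin(yaw),0]); z=np.array([0,0,-1.]); return np.column_stack([np.cross(y,z),y,z])
E
python3 - <<'E'
from h import *
S=cam("scene");D=cam("side")
print(S[2],D[2])
for n,a,b,z in [("a",(304,271),(386,250),.058),("b",(371,299),(417,221),.058),("c",(390,250),(330,211),.058),
 ("d",(213,239),(332,298),.072),("or1",(281,260),(356,261),.058),("or2",(350,280),(387,229),.058),
 ("bung",(340,262),(326,245),.026),("f1",(294,174),(220,214),.151),("f3",(350,185),(264,187),.151),("jar",(234,197),(169,297),.075),("stop",(437,302),(394,208),.032)]:
    print(n,at_z(S,a,z).round(3),at_z(D,b,z).round(3))
for uv in [(246,292),(328,274),(351,321),(258,347)]: print(at_z(D,uv,.034).round(3))
for uv in [(291,265),(302,302)]: print(at_z(D,uv,.095).round(3))
E
```

```text
[-0.27365938 -0.54645619  0.53319159] [0.19897856 0.69595566 0.53746677]
a [ 0.474 -0.096  0.058] [ 0.456 -0.09   0.058]
b [ 0.442 -0.245  0.058] [ 0.442 -0.239  0.058]
c [ 0.629 -0.203  0.058] [ 0.627 -0.19   0.058]
d [0.482 0.122 0.072] [0.47  0.118 0.072]
or1 [ 0.491 -0.035  0.058] [ 0.49  -0.025  0.058]
or2 [ 0.484 -0.186  0.058] [ 0.485 -0.172  0.058]
bung [ 0.591 -0.111  0.026] [ 0.591 -0.101  0.026]
f1 [0.709 0.066 0.151] [0.708 0.087 0.151]
f3 [ 0.701 -0.078  0.151] [ 0.706 -0.051  0.151]
jar [0.689 0.225 0.075] [0.696 0.244 0.075]
stop [ 0.526 -0.334  0.032] [ 0.524 -0.328  0.032]
[0.633 0.128 0.034]
[0.532 0.007 0.034]
[0.437 0.112 0.034]
[0.535 0.236 0.034]
[0.559 0.096 0.095]
[0.492 0.177 0.095]
```

```bash
python3 - <<'E'
from h import *
import pickle
R=down(0); out={}
for n,p in [("v",(.51,-.10,.26)),("k",(.51,.16,.26))]:
    goto(p,R); hold(.3); out[n]=cam("wrist"); im=capture("wrist")[:,:,::-1]
    cv2.imwrite(f"pics/{n}1.png",im)
pickle.dump(out,open("cams.pkl","wb")); print(sense()["clock"])
E
```

```text
2.35
```

View pics/v1.png

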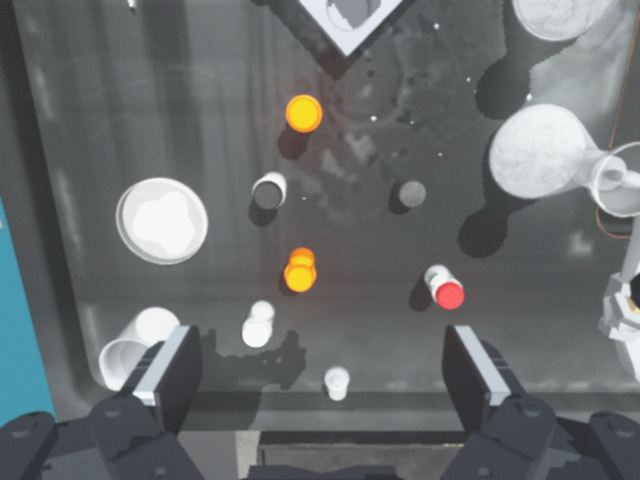

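View pics/k1.png

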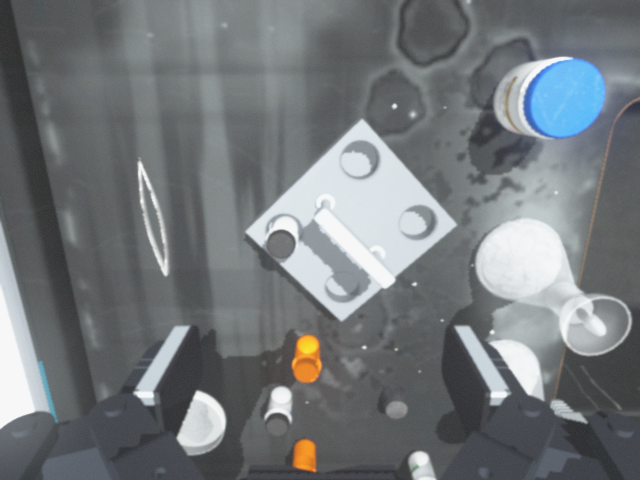

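The v view shows cap tops: a (267,194), b (257,331), c (449,294). In the k view the carrier's top corners are (362,119), (457,224), (342,321) and (245,232). Well 1 (d) is on the left, 2 at the top, 3 on the right and 4 at the bottom. Next I'll refine the points and fit the pose.

```bash
python3 - <<'E'
from h import *
import pickle
from scipy.optimize import least_squares
C=pickle.load(open("cams.pkl","rb")); S=cam("scene");D=cam("side")
obs=[(-69,77,34,342,321),(69,77,34,245,232),(69,-77,34,362,119),(-69,-77,34,457,224),(42,-50,34,360,159),(-42,-50,34,418,221),(-42,50,34,343,285),(42,50,72,282,246),(45,0,97,322,211),(-45,0,97,389,282)]
o=np.array(obs,float)
def P(x,q):
    c,s=np.cos(x[2]),np.sin(x[2]); return [x[0]+c*q[0]-s*q[1],x[1]+s*q[0]+c*q[1],q[2]]
f=lambda x:np.concatenate([proj(C["k"],P(x,q[:3]/1000))-q[3:] for q in o])
r=least_squares(f,[.534,.12,2.3],loss="soft_l1",f_scale=2); print(r.x,np.degrees(r.x[2])); print(r.fun.reshape(-1,2).round(1))
# refine with the side view too
for uv in [(246,292),(328,274),(351,321),(258,347)]: print(at_z(D,uv,.034).round(3))
print([P(r.x,(a*.069,b*.077,.034)) for a,b in [(-1,-1),(-1,1),(1,1),(1,-1)]])
# vials: cap disc segmentation
im=cv2.imread("pics/v1.png").astype(int)
for n,uv,g in [("a",(267,194),lambda p:p.max(2)<70),("b",(257,331),lambda p:p.min(2)>200),("c",(449,294),lambda p:(p[...,2]>150)&(p[...,1]<110))]:
    u,v=uv;w=18; p=im[v-w:v+w+1,u-w:u+w+1]; m=g(p).astype(np.uint8)
    k,l,st,ce=cv2.connectedComponentsWithStats(m); j=l[w,w]; print(n,st[j],ce[j]+[u-w,v-w],at_z(C["v"],ce[j]+[u-w,v-w],.058).round(4), at_z(C["v"],uv,.058).round(4))
v=cv2.imread("pics/v1.png"); cr=[cv2.resize(v[y-30:y+30,x-30:x+30],(260,260),interpolation=cv2.INTER_CUBIC) for x,y in [(270,190),(259,322),(444,286)]]
cv2.imwrite("pics/cr.png",np.hstack(cr))
E
```

```text
[0.53948496 0.11976975 2.33781007] 133.9466504876698
[[ 0.  -0.7]
 [ 0.3 -1.2]
 [-0.1 -2.3]
 [ 0.7 -1.2]
 [-0.   0.7]
 [ 0.4  1.2]
 [ 0.2  2.4]
 [-1.1 -1.5]
 [-3.6  0.9]
 [ 2.6  2.6]]
[0.633 0.128 0.034]
[0.532 0.007 0.034]
[0.437 0.112 0.034]
[0.535 0.236 0.034]
[[np.float64(0.6428090918923565), np.float64(0.12352779248574647), 0.034], [np.float64(0.531931201393269), np.float64(0.016653598226924644), 0.034], [np.float64(0.43616081952497415), np.float64(0.11601170789493803), 0.034], [np.float64(0.5470387100240616), np.float64(0.22288590215375986), 0.034]]
a [   0    0   37   37 1344] [267.05803571 193.68973214] [ 0.4613 -0.0994  0.058 ] [ 0.4613 -0.0997  0.058 ]
b [  4   0  30  34 804] [257.21890547 329.11442786] [ 0.4458 -0.2369  0.058 ] [ 0.4455 -0.239   0.058 ]
c [  5   7  28  27 572] [449.6486014  295.86188811] [ 0.6337 -0.1999  0.058 ] [ 0.6328 -0.1979  0.058 ]
```

View pics/cr.png

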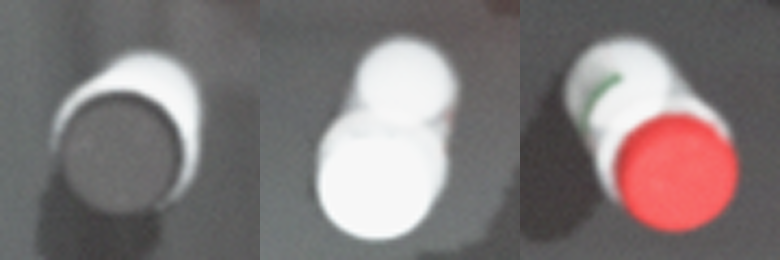

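```bash
python3 - <<'E'
from h import *
c=np.array([.5395,.1198]); k=np.radians(133.95); Rc=np.array([[np.cos(k),-np.sin(k)],[np.sin(k),np.cos(k)]])
pts={"a":(.462,-.101),"b":(.446,-.241),"c":(.633,-.2)}
for i,w in {2:(.042,-.05),3:(-.042,-.05),4:(-.042,.05)}.items(): pts[i]=c+Rc@w
pts["h"]=c
for n,p in pts.items():
  for y in (-46.05,133.95,43.95,-136.05):
    q=[ik((*p,z),down(np.radians(y))) for z in (.03,.2)]
    print(n,np.round(p,3),y,[None if x is None else round(float(x[5]),2) for x in q])
E
```

```text
a [ 0.462 -0.101] -46.05 [2.16, 2.16]
a [ 0.462 -0.101] 133.95 [-0.98, -0.98]
a [ 0.462 -0.101] 43.95 [0.59, 0.59]
a [ 0.462 -0.101] -136.05 [-2.55, -2.55]
b [ 0.446 -0.241] -46.05 [1.88, 1.88]
b [ 0.446 -0.241] 133.95 [-1.26, -1.26]
b [ 0.446 -0.241] 43.95 [0.31, 0.31]
b [ 0.446 -0.241] -136.05 [-2.83, -2.83]
c [ 0.633 -0.2  ] -46.05 [2.07, 2.07]
c [ 0.633 -0.2  ] 133.95 [-1.07, -1.07]
c [ 0.633 -0.2  ] 43.95 [0.5, 0.5]
c [ 0.633 -0.2  ] -136.05 [-2.64, -2.64]
2 [0.546 0.185] -46.05 [2.7, 2.7]
2 [0.546 0.185] 133.95 [-0.44, -0.44]
2 [0.546 0.185] 43.95 [1.13, 1.13]
2 [0.546 0.185] -136.05 [-2.01, -2.01]
3 [0.605 0.124] -46.05 [2.58, 2.58]
3 [0.605 0.124] 133.95 [-0.56, -0.56]
3 [0.605 0.124] 43.95 [1.01, 1.01]
3 [0.605 0.124] -136.05 [-2.14, -2.14]
4 [0.533 0.055] -46.05 [2.48, 2.48]
4 [0.533 0.055] 133.95 [-0.66, -0.66]
4 [0.533 0.055] 43.95 [0.91, 0.91]
4 [0.533 0.055] -136.05 [-2.24, -2.24]
h [0.54 0.12] -46.05 [2.59, 2.59]
h [0.54 0.12] 133.95 [-0.55, -0.55]
h [0.54 0.12] 43.95 [1.02, 1.02]
h [0.54 0.12] -136.05 [-2.12, -2.12]
```

```bash
python3 - <<'E'
from h import *
import pickle
y0=np.radians(133.95); out={}
for n,p,y in [("k2",(.54,.12,.2),y0-np.pi),("k3",(.54,.12,.2),y0),("a",(.462,-.101,.16),y0),("c",(.633,-.199,.16),y0),("b",(.446,-.241,.16),y0)]:
    goto(p,down(y)); hold(.3); out[n]=cam("wrist"); im=capture("wrist")[:,:,::-1]; cv2.imwrite(f"pics/{n}.png",im)
    out[n+"_tcp"]=p; print(n,proj(out[n],(p[0],p[1],.05)).round(1),sense()["clock"])
pickle.dump(out,open("cams2.pkl","wb"))
# montage: carrier crops 400x300 each, vial crops 133px scaled 2
M=np.zeros((600,800,3),np.uint8)
for i,n in enumerate(("k2","k3")):
    u,v=proj(out[n],(.54,.12,.034)).astype(int); u0=max(0,min(240,u-200)); v0=max(0,min(180,v-150)); print(n,u0,v0)
    M[:300,400*i:400*i+400]=cv2.imread(f"pics/{n}.png")[v0:v0+300,u0:u0+400]
for i,n in enumerate("abc"):
    p=out[n+"_tcp"]; u,v=proj(out[n],(p[0],p[1],.04)).astype(int); u0=u-44;v0=min(480-100,v-50); print(n,u0,v0)
    M[300:600,266*i:266*i+264]=cv2.resize(cv2.imread(f"pics/{n}.png")[v0:v0+100,u0:u0+88],(264,300),interpolation=cv2.INTER_CUBIC)
cv2.imwrite("pics/mont.png",M)
E
```

```text
k2 [321.1 209.2] 3.425
k3 [322.6 208. ] 6.425
a [322.4 221.4] 7.7167
c [321.9 222.1] 8.875
b [323.5 221.8] 10.0167
k2 121 54
k3 122 52
a 278 167
b 279 167
c 277 168
```

View pics/mont.png

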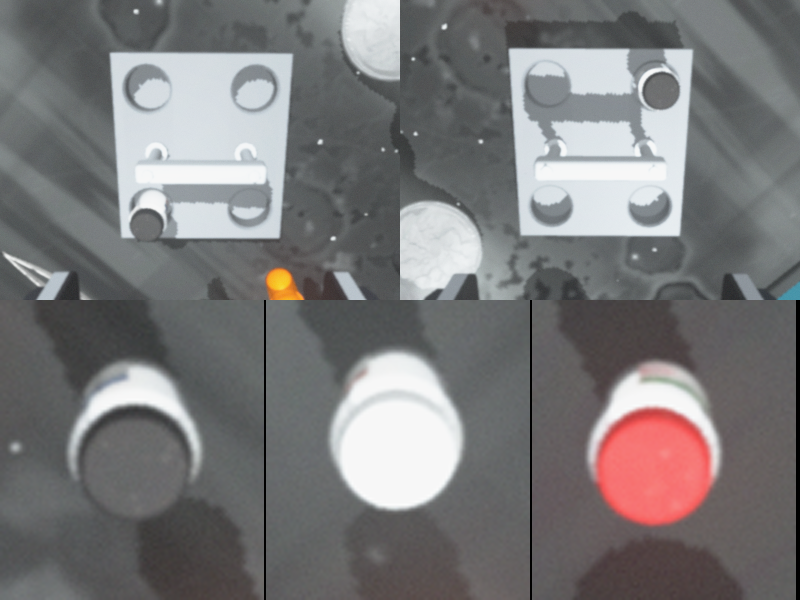

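In the carrier crops the yaw is confirmed, since edges lie parallel to the rows, and wells 2, 3 and 4 are clearly empty. Cap centres in full-frame pixels are a (322.7,220.7), b (323.6,218.1) and c (318.1,223.3). I'll fit the carrier pose jointly with the camera mount bias.

```bash
cat > fit.py <<'E'
from h import *
import pickle
from scipy.optimize import least_squares
C=pickle.load(open("cams2.pkl","rb"))
k2=[(69,-77,34,110,53),(-69,-77,34,293,54),(-69,77,34,281,239),(69,77,34,121,238),(42,-50,34,147.5,88),(-42,-50,34,254.5,88),(-42,50,34,249,205),(42,50,72,148,224)]
k3=[(-69,77,34,109,48),(69,77,34,293,49),(69,-77,34,281,236),(-69,-77,34,120,235),(-42,50,34,148,83),(-42,-50,34,151,205),(42,-50,34,250,205),(42,50,72,260,91)]
o=[("k2",np.array(q)/[1e3]*1) for q in []]
def P(x,q):
    c,s=np.cos(x[2]),np.sin(x[2]); return np.array([x[0]+c*q[0]-s*q[1],x[1]+s*q[0]+c*q[1],q[2]])
def bc(n,b):   # camera n with its position shifted by b (tool x, y) 
    K,R,p=C[n]; y=np.radians(133.95)-(np.pi if n=="k2" else 0); return K,R,p+down(y)[:,:2]@b
def f(x):
    r=[]
    for n,l,off in (("k2",k2,(121,54)),("k3",k3,(122,52))):
        for q in l: r+=list(proj(bc(n,x[3:5]),P(x,np.array(q[:3])/1e3))-np.array(q[3:])-off)
    return np.array(r)
r=least_squares(f,[.5395,.12,2.3378,0,0],loss="soft_l1",f_scale=1)
x=r.x
V={n:at_z(bc(n,x[3:5]),uv,.058)[:2] for n,uv in {"a":(322.7,220.7),"b":(323.6,218.1),"c":(318.1,223.3)}.items()}
W={i:P(x,(a,b,.014))[:2] for i,a,b in [(2,.042,-.05),(3,-.042,-.05),(4,-.042,.05)]}
E
python3 - <<'E'
from fit import *
print(x.round(5),np.degrees(x[2])); print(f(x).reshape(-1,2).round(1)); print(V,W)
E
```

```text
[ 5.39070e-01  1.18610e-01  2.33378e+00 -4.90000e-04 -4.30000e-04] 133.71552871653472
[[ 0.  -1.1]
 [ 0.  -1.3]
 [-1.3 -1.5]
 [ 0.6 -1. ]
 [-0.3  0.6]
 [ 1.1  1. ]
 [ 1.1  3.7]
 [-1.8  3. ]
 [-0.1 -0.3]
 [ 0.2 -0.6]
 [-1.2 -0.9]
 [ 0.8 -0.4]
 [-1.6  1.8]
 [-0.2  0.8]
 [-0.   1.1]
 [ 2.3 -0.3]]
{'a': array([ 0.46047402, -0.10282663]), 'b': array([ 0.44308251, -0.24437972]), 'c': array([ 0.63425476, -0.20189413])} {2: array([0.54618145, 0.1835212 ]), 3: array([0.60423203, 0.12280769]), 4: array([0.53195404, 0.05369986])}
```

```bash
cat > pp.py <<'E'
from fit import *
Y=x[2]; R=down(Y); G=.020; H=.18
def pick(v):
    p=V[v]; goto((*p,.10),R); move_gripper(.06); move_l((*p,G),max_speed=.1); hold(.1); move_gripper(0); s=sense()
    print(v,"width",s["gripper_width"],"F",s["gripper_force"],s["ee_pos"]); move_l((*p,H),max_speed=.2)
def look(name):
    hold(.2); c=cam("wrist"); im=capture("wrist")[:,:,::-1]; cv2.imwrite(f"pics/{name}.png",im); return c
def place(w,dx=(0,0)):
    p=W[w]+dx; goto((*p,H),R); move_l((*p,.075),max_speed=.15); hold(.15); f0=np.array(sense()["contact_force"])
    for z in (.056,.050,.044,.036):
        move_l((*p,z),max_speed=.05); s=sense(); df=np.array(s["contact_force"])-f0; print(z,df.round(1),s["ee_pos"].round(4))
        if abs(df).max()>12: print("STOP"); return False
    return True
def release():
    q=sense()["ee_pos"]; move_gripper(.046); move_l((q[0],q[1],H),max_speed=.2); print(sense()["clock"])
E
python3 - <<'E'
from pp import *
pick("a"); c=look("ha"); q=sense()["ee_pos"]
print(proj(bc("a",x[3:5])[:1]+c[1:],(q[0],q[1],q[2]+.058-G)),sense()["clock"])
im=cv2.imread("pics/ha.png"); cv2.imwrite("pics/hac.png",cv2.resize(im[150:350,220:420],(600,600)))
E
```

```text
a width 3.366569738901319e-05 F 0.0 [ 0.46048217 -0.102823    0.02026492]
[323.36318026 343.12375726] 13.9
```

View pics/hac.png

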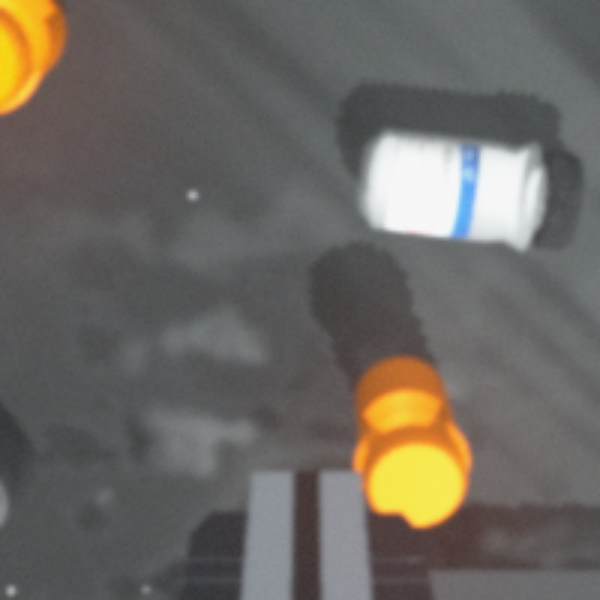

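The grip missed. Vial a now lies on its side at about (372,213) in the full frame, with its cap toward tool +y and the fingers shut. I'll check where it lies and test for the cause, starting with gripper width behaviour and the positions.

```bash
python3 - <<'E'
from h import *
c=cam("wrist"); s=sense(); print(s["ee_pos"],s["clock"])
f=lambda u,v:(220+u/3,150+v/3)
for n,uv,z in [("mid",(458,188),.02),("base",(372,182),.015),("capend",(580,198),.013),("or_top",(417,485),.058),("tip R",(345,472),s["ee_pos"][2]),("orange2",(10,70),.058)]: print(n,at_z(c,f(*uv),z).round(4))
print("tcp px",proj(c,s["ee_pos"]),"tips seen approx",f(308,472))
# vial a before: base & cap in v1/scene by consistency
import pickle; C=pickle.load(open("cams2.pkl","rb"))
for z,uv in [(.058,(322.7,220.7)),(0,(278+135/3,167+100/3))]: print(z,at_z(C["a"],uv,z).round(4))
for n,u in (("b",(279+(395-266)/3,167+(385-300)/3)),("c",(277+(658-532)/3,168+(395-300)/3))): print(n,at_z(C[n],u,0).round(4))
C1=pickle.load(open("cams.pkl","rb"))["v"]
for n,uv in [("a",(267.9,195.1)),("b",(255.5,334)),("c",(450.2,295.7)),("or1",(303.5,113)),("or2",(299,277))]: print(n,at_z(C1,uv,.058).round(4))
for n,uv in [("b",(263,310.5)),("c",(437,275.6))]: print(n,"base",at_z(C1,uv,0).round(4))
E
```

```text
[ 0.45976357 -0.10267264  0.17888604] 13.9
mid [ 0.4363 -0.0693  0.02  ]
base [ 0.4517 -0.0859  0.015 ]
capend [ 0.4161 -0.0412  0.013 ]
or_top [ 0.494 -0.031  0.058]
tip R [ 0.4606 -0.0946  0.1789]
orange2 [ 0.4833 -0.1741  0.058 ]
tcp px [323.20660197 294.92238779] tips seen approx (322.6666666666667, 307.33333333333337)
0.058 [ 0.4598 -0.1029  0.058 ]
0 [ 0.4599 -0.1024  0.    ]
b [ 0.4418 -0.2465  0.    ]
c [ 0.632  -0.2032  0.    ]
a [ 0.462  -0.1007  0.058 ]
b [ 0.4439 -0.2425  0.058 ]
c [ 0.6342 -0.1997  0.058 ]
or1 [ 0.4946 -0.0306  0.058 ]
or2 [ 0.4884 -0.1802  0.058 ]
b base [ 0.4435 -0.2476  0.    ]
c base [ 0.6366 -0.2042  0.    ]
```

```bash
python3 - <<'E'
from h import *
S=cam("scene");D=cam("side")
for sx in (-1,1):
    for z in (.203,.216,.235,.25): print(sx,z,[proj(c,(.4994+sx*.046,0,z)).round(0) for c in (S,D)])
M=np.hstack([cv2.resize(cv2.imread("pics/scene0.png")[80:200,200:320],(400,400)),cv2.resize(cv2.imread("pics/side0.png")[80:200,290:410],(400,400))])
for i,n in enumerate(("scene","side")):
    s=sense(); im=capture(n)[:,:,::-1].copy(); c=cam(n); p=s["ee_pos"]
    u=proj(c,p).astype(int); print(n,u); cv2.imwrite(f"pics/{n}2.png",im)
    a=np.clip(u-60,0,[520,360]); cr=cv2.resize(im[a[1]:a[1]+120,a[0]:a[0]+120],(200,200),interpolation=cv2.INTER_CUBIC); print(a)
    if i==0: B=[cr]
    else: B.append(cr)
    l=proj(c,(.436,-.069,.015)).astype(int); a=l-40; print("lying",l); B.append(cv2.resize(im[a[1]:a[1]+80,a[0]:a[0]+80],(200,200),interpolation=cv2.INTER_CUBIC))
cv2.imwrite("pics/m2.png",np.vstack([M,np.hstack(B)]))
E
```

```text
-1 0.203 [array([250., 192.]), array([375., 199.])]
-1 0.216 [array([249., 185.]), array([376., 191.])]
-1 0.235 [array([249., 175.]), array([377., 181.])]
-1 0.25 [array([248., 166.]), array([377., 172.])]
1 0.203 [array([278., 177.]), array([325., 188.])]
1 0.216 [array([278., 171.]), array([325., 181.])]
1 0.235 [array([277., 161.]), array([326., 170.])]
1 0.25 [array([277., 153.]), array([326., 162.])]
scene [301 213]
[241 153]
lying [281 296]
side [391 189]
[331 129]
lying [390 276]
```

View pics/m2.png

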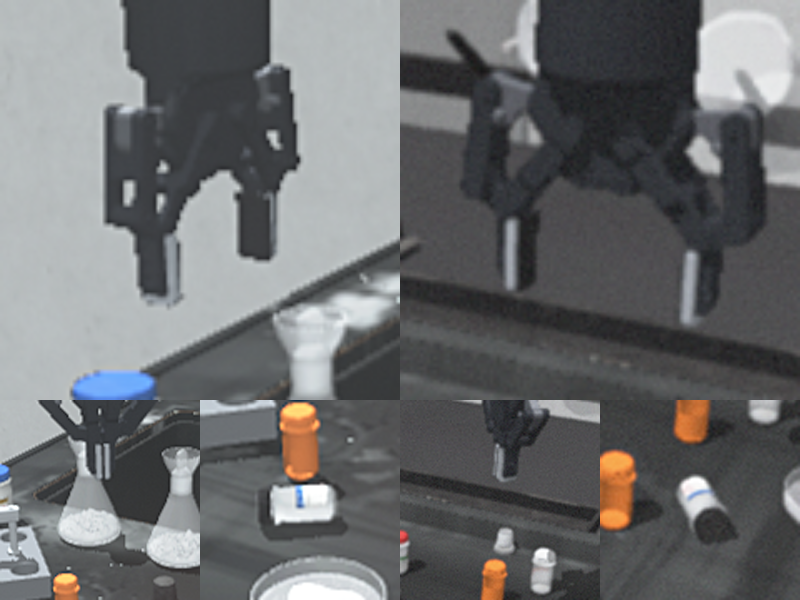

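The pictures show that the real fingertips sit about 26 mm higher than the reported TCP: they appear at rows 170 and 177, against 192 and 199 predicted. So the fingers closed on the cap top and tipped vial a. I'll measure the offset by touching an empty spot on the worktop.

```bash
python3 - <<'E'
from h import *
R=down(np.radians(133.7))
move_l((.525,-.105,.10),max_speed=.25); move_l((.525,-.105,0.0),max_speed=.12); hold(.2); f0=np.array(sense()["contact_force"]); print(f0)
for z in np.arange(-.008,-.04,-.002):
    try: move_l((.525,-.105,z),max_speed=.02)
    except Unreachable as e: print(z,e); break
    s=sense(); d=np.array(s["contact_force"])-f0; print(round(z,4),s["ee_pos"].round(4),d.round(2))
    if abs(d[2])>4: break
move_l((.525,-.105,.10),max_speed=.25); print(sense()["clock"])
E
```

```text
[ 0.62087998 -0.28626563  0.20843585]
-0.008 [ 0.5248 -0.105  -0.0082] [-1.09  0.54 -0.2 ]
-0.01 [ 0.5249 -0.105  -0.0101] [-0.81  0.13  0.36]
-0.012 [ 0.5249 -0.105  -0.0121] [-0.41  0.69  0.1 ]
-0.014 [ 0.5248 -0.105  -0.0142] [ 0.19 -0.33  0.75]
-0.016 [ 0.5248 -0.1049 -0.0162] [-0.51 -0.51 -0.86]
-0.018 [ 0.5248 -0.105  -0.0182] [-0.12 -0.73  0.02]
-0.02 [ 0.5248 -0.105  -0.0202] [ 0.04 -0.81 -0.34]
-0.022 [ 0.5249 -0.105  -0.0222] [ 0.03 -0.19  0.42]
-0.024 [ 0.5249 -0.105  -0.0242] [-0.15  0.26 -0.74]
-0.026 [ 0.5248 -0.105  -0.0262] [-0.49  1.12 -0.5 ]
-0.028 [ 0.5254 -0.1051 -0.0276] [-1.11 -0.17  3.43]
-0.03 [ 0.5255 -0.1051 -0.0277] [-5.88  1.22 17.27]
19.7083
```

```bash
sed -i 's/G=.020; H=.18/G=-.0065; H=.12/; s/goto((\*p,.10),R); move_gripper(.06); move_l((\*p,G),max_speed=.1); hold(.1)/goto((*p,.08),R); move_l((*p,G),max_speed=.12)/; s/move_gripper(.046)/move_gripper(.06)/; s/max_speed=.2)/max_speed=.3)/g' pp.py
python3 - <<'E'
s=open("pp.py").read()
i=s.index("def place"); j=s.index("def release")
s=s[:i]+'''def place(w,dx=(0,0)):
    p=W[w]+dx; goto((*p,H),R); move_l((*p,.034),max_speed=.2); hold(.1); f0=np.array(sense()["contact_force"])
    for z in (.018,.009):
        move_l((*p,z),max_speed=.05); s=sense(); df=np.array(s["contact_force"])-f0; print(z,df.round(1),s["ee_pos"].round(4))
        if abs(df).max()>12: print("STOP"); return False
    return True
'''+s[j:]
open("pp.py","w").write(s)
E
python3 - <<'E'
from pp import *
goto((*V["c"],.11),R); move_gripper(.06)
pick("c")
if .02<sense()["gripper_width"]<.035:
    if place(4): release()
print(sense()["clock"],sense()["gripper_width"])
E
```

```text
c width 0.027577955273682224 F 59.061206886253785 [ 0.63495825 -0.20199589 -0.00516236]
0.018 [ 0.4 -0.2  0.4] [0.5315 0.0537 0.0176]
0.009 [-0.1 -0.3  0.6] [0.5322 0.0537 0.0089]
26.5167
26.5167 0.06002757677848714
```

```bash
python3 - <<'E'
from pp import *
pick("b")
if .02<sense()["gripper_width"]<.035:
    if place(2): release()
s=sense(); print(s["clock"],s["gripper_width"])
goto((.50,.02,.18),R); c=look("af"); pickle.dump(c,open("af.pkl","wb"))
M=cv2.imread("pics/af.png"); 
for n,p in [("lie",(.436,-.069,.015)),("w4",(*W[4],.072)),("w2",(*W[2],.072))]: print(n,proj(c,p).round(0))
print(sense()["clock"])
E
```

```text
b width 0.02813704083369991 F 58.933594515547156 [ 0.44372464 -0.24468095 -0.00549709]
0.018 [ 0.5  1.3 -0.3] [0.5457 0.1834 0.0175]
0.009 [-0.   1.2 -0.8] [0.546  0.1835 0.0087]
33.575
33.575 0.05994315828141512
lie [293.  57.]
w4 [324. 285.]
w2 [430. 400.]
34.575
```

View pics/af.png

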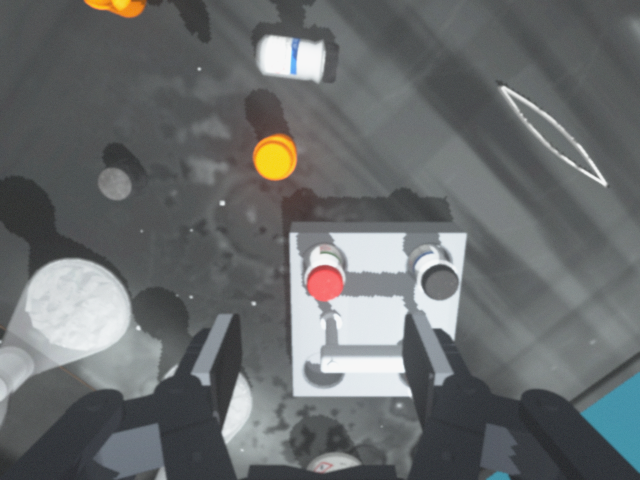

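Vials c (red) and d (dark) stand well in wells 4 and 1. Vial a lies with its base at about (258,55) and its cap end at (337,62). My plan is to grasp it with a tilted tool, pitch it upright, stand it on the worktop and regrasp it from above. I'll search IK for feasible tilts.

```bash
cat > up.py <<'E'
from pp import *
c=pickle.load(open("af.pkl","rb"))
b1,k1=at_z(c,(259,55),.015),at_z(c,(337,62),.013)
B=(b1+np.array([.4517,-.0859,.015]))/2; Kp=(k1+np.array([.4161,-.0412,.015]))/2
a=Kp-B; L=np.hypot(a[0],a[1]); a=np.array([a[0]/L,a[1]/L,0]); mid=(B+Kp)/2; mid[2]=.015
Z=np.array([0,0,1.])
def tool(h,t,sg):  # tool z tilted t from down toward horizontal h; y = sg * (h x Z)
    z=-np.cos(t)*Z+np.sin(t)*h; y=sg*np.cross(h,Z); return np.column_stack([np.cross(y,z),y,z])
TA=.0275+.010   # TCP beyond the vial axis (tip about 10 mm past it)
def hd(ang): return np.array([np.cos(ang),np.sin(ang),0])
E
python3 - <<'E'
from up import *
print(b1,k1,B,Kp,L,np.degrees(np.arctan2(a[1],a[0])))
d=np.radians
g=mid+.001*a
for s in (15,25,35):
  for sg in (1,-1):
    R0=tool(a,-d(s),sg); q=ik(g+TA*R0[:,2],R0); q2=ik(g+.08*Z+TA*R0[:,2],R0)
    print("start",s,sg,q is not None and np.round(q,2), q2 is not None)
for loc in [(.57,-.21),(.50,-.10),(.43,-.07)]:
  for sg in (1,-1):
    r=[]
    for hdeg in range(-180,180,30):
      for t in (50,60,70):
        R1=tool(hd(d(hdeg)),d(t),sg); q=ik(np.array([*loc,.031])+TA*R1[:,2],R1)
        if q is not None: r.append((hdeg,t,round(float(q[5]),1)))
    print(loc,sg,r)
E
```

```text
[ 0.45208527 -0.08789131  0.015     ] [ 0.41635006 -0.04407988  0.013     ] [ 0.45189264 -0.08689565  0.015     ] [ 0.41622503 -0.04263994  0.014     ] 0.05683965338106115 128.86685266704495
start 15 1 [-0.01  0.28 -0.68  0.44 -0.2   0.86] True
start 15 -1 [-0.01  0.28 -0.68  0.44 -0.2  -2.28] True
start 25 1 [ 0.09  0.27 -0.79  0.26 -0.36  0.94] True
start 25 -1 [ 0.09  0.27 -0.79  0.26 -0.36 -2.2 ] True
start 35 1 [ 0.2   0.3  -0.88  0.08 -0.53  1.01] True
start 35 -1 [ 0.2   0.3  -0.88  0.08 -0.53 -2.13] True
(0.57, -0.21) 1 [(-150, 50, -0.5), (-120, 50, -0.9), (-120, 60, -0.7), (-120, 70, -0.5), (-90, 50, -1.5), (-90, 60, -1.4), (-90, 70, -1.2), (-60, 50, -2.3), (-60, 60, -2.4), (-60, 70, -2.5), (-30, 50, -3.0), (-30, 60, -3.0), (-30, 70, -3.0), (0, 50, 2.8), (0, 60, 2.8), (0, 70, 2.9), (30, 50, 2.1), (30, 60, 2.1), (30, 70, 2.2), (60, 50, 1.3), (60, 60, 1.1), (60, 70, 0.9), (90, 50, 0.7), (90, 60, 0.6)]
(0.57, -0.21) -1 [(-150, 50, 2.7), (-120, 50, 2.3), (-120, 60, 2.4), (-120, 70, 2.6), (-90, 50, 1.6), (-90, 60, 1.7), (-90, 70, 1.9), (-60, 50, 0.8), (-60, 60, 0.7), (-60, 70, 0.
[... 1267 characters left out ...]
8), (-60, 60, -1.7), (-60, 70, -1.6), (30, 50, 2.1), (30, 60, 2.1), (60, 50, 1.3), (60, 60, 1.1), (60, 70, 0.9), (90, 50, 0.8), (90, 60, 0.6), (90, 70, 0.4), (120, 50, 0.4), (120, 60, 0.3), (120, 70, 0.2), (150, 50, 0.2), (150, 60, 0.1)]
(0.43, -0.07) -1 [(-180, 50, 3.1), (-180, 60, 3.1), (-150, 50, 2.8), (-150, 60, 2.9), (-150, 70, 3.0), (-120, 50, 2.5), (-120, 60, 2.7), (-120, 70, 2.8), (-90, 50, 2.1), (-90, 60, 2.3), (-90, 70, 2.5), (-60, 50, 1.3), (-60, 60, 1.4), (-60, 70, 1.6), (30, 50, -1.0), (30, 60, -1.0), (60, 50, -1.8), (60, 60, -2.0), (60, 70, -2.3), (90, 50, -2.4), (90, 60, -2.6), (90, 70, -2.7), (120, 50, -2.7), (120, 60, -2.8), (120, 70, -2.9), (150, 50, -3.0), (150, 60, -3.0)]
```

```bash
python3 - <<'E'
from up import *
d=np.radians; g=mid+.001*a; loc=np.array([.59,-.225,.0325]); h=hd(d(35))
R0=tool(a,-d(25),1); R1=tool(h,d(60),1)
move_gripper(.05)
P0=g+TA*R0[:,2]
goto(P0+.09*Z,R0); move_l(P0,max_speed=.12); move_gripper(0); s=sense(); print("w",s["gripper_width"],s["gripper_force"],s["ee_pos"]-P0,s["clock"])
if s["gripper_width"]<.02: move_l(P0+.09*Z); raise SystemExit("missed")
move_l(P0+.09*Z,max_speed=.25)
P1=loc+TA*R1[:,2]
goto(P1+.08*Z,R1); f0=np.array(sense()["contact_force"]); move_l(P1+.01*Z,max_speed=.2); move_l(P1,max_speed=.04); s=sense(); print(np.array(s["contact_force"])-f0, s["gripper_width"])
move_gripper(.06); move_l(P1-.09*R1[:,2],max_speed=.15)
goto((.59,-.225,.14),R); c=look("st"); pickle.dump(c,open("st.pkl","wb")); u=proj(c,(.59,-.225,.04)).astype(int); print(u,sense()["clock"])
a0=np.clip(u-[65,65],0,[510,350]); print(a0)
im=cv2.imread("pics/st.png")[a0[1]:a0[1]+130,a0[0]:a0[0]+130]; cv2.imwrite("pics/stc.png",cv2.resize(im,(585,585),interpolation=cv2.INTER_CUBIC))
E
```

```text
w 0.027144517931753598 58.38119275169447 [ 8.72318917e-04 -3.15834195e-05  1.06542477e-03] 37.5417
[ 0.19197551 -2.56833035  0.64392428] 0.027090504108128945
[322 227] 43.975
[257 162]
```

View pics/stc.png

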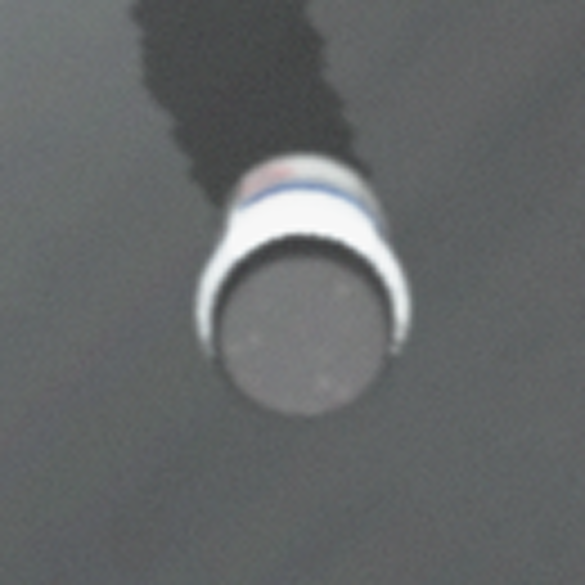

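Vial a stands upright, with its cap centre at (324.6,235.3). Next is to pick it up and place it in well 3.

```bash
python3 - <<'E'
from pp import *
c=pickle.load(open("st.pkl","rb")); cc=(c[0],c[1],c[2]+R[:,:2]@x[3:5])
V["a"]=at_z(cc,(324.6,235.3),.058)[:2]; print(V["a"])
pick("a")
if .02<sense()["gripper_width"]<.035:
    if place(3): release()
s=sense(); print(s["clock"],s["gripper_width"])
# look at all four vials from both sides (saved for numeric checks)
goto((*x[:2],.18),down(Y)); cK=look("end"); pickle.dump(cK,open("end.pkl","wb"))
im=cv2.imread("pics/end.png").astype(int)
for n,w in [("c",W[4]),("d",P(x,(.042,.05,0))[:2]),("b",W[2]),("a",W[3])]:
    u=proj((cK[0],cK[1],cK[2]+R[:,:2]@x[3:5]),(*w,.072)); q=np.clip(u.astype(int),0,[639,479]); print(n,u.round(1),im[q[1],q[0]])
print(sense()["clock"])
E
```

```text
[ 0.58920357 -0.22467707]
a width 0.027664335801022306 F 59.01990799466148 [ 0.58986089 -0.2247849  -0.00525316]
0.018 [1.4 1.3 0.5] [0.6037 0.1228 0.0175]
0.009 [ 1.4 -0.1  1.6] [0.6044 0.1229 0.0088]
49.8833
49.8833 0.06002661936182423
c [257.2 150. ] [107 109 247]
d [388.7 149.9] [112 112 111]
b [381.7 291.8] [247 247 247]
a [264.2 291.9] [113 114 111]
50.5833
```

```bash
python3 - <<'E'
from pp import *
cK=pickle.load(open("end.pkl","rb")); cc=(cK[0],cK[1],cK[2]+R[:,:2]@x[3:5]); im=cv2.imread("pics/end.png")
for n,w in [("c",W[4]),("d",P(x,(.042,.05,0))[:2]),("b",W[2]),("a",W[3])]:
    u=proj(cc,(*w,.072)).astype(int); m=(np.abs(im.astype(int)-im[u[1],u[0]]).max(2)<14).astype(np.uint8)
    m=cv2.morphologyEx(m,cv2.MORPH_OPEN,np.ones((5,5),np.uint8))
    k,l,st,ce=cv2.connectedComponentsWithStats(m); j=l[u[1],u[0]]; print(n,u,st[j],(ce[j]-u).round(1),((at_z(cc,ce[j],.072)[:2]-w)*1000).round(1))
E
```

```text
c [257 150] [ 239  134   37   36 1048] [0.3 1.6] [0.7 0.7]
d [388 149] [ 371  133   35   36 1015] [-0.1  1.8] [0.8 0. ]
b [381 291] [365 276  37  30 900] [ 1.5 -0.6] [-1.2 -0.3]
a [264 291] [ 246  269  184  140 7919] [70.  35.5] [-14.2  55.7]
```

```bash
python3 - <<'E'
from pp import *
Rh=down(Y-np.pi/2); p=x[:2]
goto((*p,.12),Rh); move_l((*p,.043),max_speed=.12); f0=np.array(sense()["contact_force"]); print(sense()["clock"])
move_gripper(0); s=sense(); print("w",s["gripper_width"],s["gripper_force"],(np.array(s["contact_force"])-f0).round(1))
if .01<s["gripper_width"]<.02:
    move_l((*p,.053),max_speed=.03); hold(.2); s=sense(); print((np.array(s["contact_force"])-f0).round(1),np.round(s["torque"],2),s["clock"])
    move_l((*p,.165),max_speed=.05); hold(.8); s=sense(); print(s["ee_pos"],(np.array(s["contact_force"])-f0).round(1),np.round(s["torque"],2),s["gripper_width"],s["clock"])
    c=cam("side"); im=capture("side")[:,:,::-1].copy(); cv2.imwrite("pics/fin.png",im)
    for n,q in [("c",W[4]),("d",P(x,(.042,.05,0))[:2]),("b",W[2]),("a",W[3])]:
        u=proj(c,(*q,.072+.122)).astype(int); print(n,u,im[u[1]-2:u[1]+9:3,u[0]].tolist())
E
```

```text
52.775
w 0.01314172897756781 59.6406215429306 [ 0.  -1.   4.7]
[-0.8 -1.  -5.4] [ 0.06 -0.06  0.03] 53.9417
[0.53906373 0.11860493 0.16500198] [ 1.  -0.4 -4.5] [ 0.02 -0.02 -0.  ] 0.012839821587072656 57.1333
c [317 205] [[90, 90, 87], [59, 58, 143], [51, 52, 139], [48, 43, 124]]
d [333 229] [[85, 84, 82], [79, 80, 82], [78, 77, 78], [56, 56, 53]]
b [266 237] [[191, 185, 182], [246, 246, 246], [245, 245, 245], [244, 242, 242]]
a [256 212] [[109, 108, 102], [80, 80, 81], [81, 79, 79], [57, 54, 54]]
```

```bash
python3 -c "
from workcell import *
print(finish_job())"
```

```text
the job is handed in; nothing more can be done
None
```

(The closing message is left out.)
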